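Seat a plate on the magnetic chuck and throw the lever to full hold

ROBOT

A 6-joint arm with a two-finger parallel gripper is mounted at the origin on the work surface. World frame = base frame: x ahead of the robot, y to its left, z up, the work surface at z = 0. Lengths are in m, angles in rad, forces in N, time in s.
With the tool pointing down it reaches from about 0.275 to 0.825 m from the base axis. Payload 4.9 kg.
Tool frame: the origin (TCP) lies midway between the tips of the shut fingers; the grasp point (between the pads) lies 19 mm behind it (bot.grip_depth is the distance from the TCP to the grasp point, in m); y points along the fingers, x is the direction in which the jaws open and shut, and the axes are right-handed (so a half turn about y gives the same grasp; the last joint's range is limited). The gripper opens to 85 mm and grips with 20 to 120 N. Pads are 22 mm wide; open, the fingers measure 114 mm over their backs; the gripper's body (76 mm by 85 mm) begins 54 mm behind the grasp point. The pads swing forward as they close: fully open they stand 13 mm farther back than shut.
Start: joints at [0.968, 0.326, -0.193, 1.052, 0, 1.437], TCP at [0.248, 0.491, 0.231] pointing down, gripper open.
Joint ranges: [-2.65, 2.65], [-0.97, 1.79], [-1.3, 1.35], [-1.93, 2.1], [-1.47, 1.37], [-3.14, 3.14]. Speed limits (rad/s): [2.57, 2.57, 3.14, 3.14, 3.14, 3.14].

INTERFACE

Orientations are given as a unit quaternion [w, x, y, z].
In Python, from cell import bot gives the robot as it stands. Calls block until the motion is done:
- bot.move_pose(position, orientation): joint-space move of the TCP to a pose.
- bot.move_linear(position, speed=0.15, rotation=None, until_force=None): straight line of the TCP; rotation=None keeps the orientation; speed is the mean speed in m/s. With until_force (N) it stops when the force on the tool has changed by that much, and returns True; else False.
- bot.goto_joints(angles): joint-space move.
- bot.set_gripper(opening, grasp_force=None): opening from 0.0 (shut) to 1.0 (fully open); grasp_force is the grip in N (None keeps the last); returns when the fingers have stopped.
- bot.wait(seconds).
- bot.solve_ik(position, orientation): joint angles nearest the present ones, or None.
- bot.camera(name): name is "side" or "top"; returns the picture (400x640x3 uint8, red, green, blue); there is no depth.
- bot.calibration(name): a dict with "mtx" (3x3 intrinsics, pixels), "extrinsics" (4x4, takes a point from world to camera coordinates). Camera axes: x right, y down, z forward; pixel columns grow to the right and rows downward; lengths in m; the calibration is good to about 2 mm. A picture is of the moment at which its call begins. calibration takes no time and is no camera call.
A pose or a line that the arm cannot do raises bot.PlanningError and nothing moves.
- bot.close_job(): hands the job in, once; it reports no verdict.
Trained networks look in the newest picture that a camera, given by its name, has taken for a name from the list of things; names that differ only in an ending like _2 or _b are one class to them, and where a whole thing is asked for, a point or a joint stands for the part that bears it (a point fixed in the world has none). Each returns a list of dicts, best first, with "confidence" (0 to 1); they miss things now and then, are a little off and sometimes report something else, mostly with a low value. They report only what shows in the picture. A call takes as long as a camera call.
- bot.search_frame(camera, thing): "bbox" ([left, top, width, height] in pixels, round what is visible of it).
Readings, each from a call of its own:
- bot.read_clock(): time.
- bot.read_joint_positions(): joint angles.
- bot.read_joint_vel(): joint speeds.
- bot.read_joint_efforts(): joint torques, N m.
- bot.read_position(): TCP position.
- bot.read_tool_rot(): TCP orientation.
- bot.read_ft_force(): force on the tool from outside, world axes, zero at the start.
- bot.read_moment(): the same for the moment, N m.
- bot.read_gripper_width(): opening from 0.0 (shut) to 1.0 (fully open).
Only numpy, scipy, OpenCV 4.12 (cv2) and the standard library are available. Lean on these libraries where they do the work, as an engineer would, in place of code of your own. Each camera call takes 0.05 s, during which the arm holds its last target.

TASK

With the fingertips only, push the drilled steel plate across the magnetic chuck until its edge is flush and square against the raised back rail; only then push the chuck's red lever past its first click all the way to the second stop (full hold). Just push: the plate must stay flat on the chuck and never be lifted. Leave the other things where they stand.

Things in the scene. Friction and masses are not known exactly. Their poses are not given: they have to be found in the camera images.
- chuck: Magnetic chuck, fixed. Origin: centre of its main block's underside; x points to its back rail (away from the robot), y along its length, z up. Block 180 (x) x 340 (y) mm, dark top with brass strips 60 mm above the table. Steel back rail along the far edge: 12 mm thick, 16 mm higher than the top, inner face at x = 78 mm. The V-block also stands on it. Lever box at its -y end.
- plate: The work: flat bright steel plate with five holes, 88 (x) x 130 (y) x 10 mm, 0.7 kg, loose on the chuck 2 to 5 cm short of the rail, turned up to 15 degrees. Origin: centre of underside. Its +x edge faces the rail; seated, its origin is at x = 34 mm in the chuck's frame, axes parallel. Pushed at its -x edge it slides with 1 to 4 N (oiled) and turns if pushed off-centre; pressed on against the rail, on its lagging side, it squares up (5 to 15 N).
- lever (a joint): Lever angle, rad: 0 off (as found; black dot, outer side of the box), 0.58 first click, light hold (yellow dot), 1.15 second stop, full hold (green dot), end of travel. Vertical axis; growing values carry the knob towards the chuck's +y. A spring detent holds each place: 4 to 10 N at the knob to leave it, past half-way it snaps on to the next. It stays where it is left.
- lever_knob (a point): Centre of the lever's red knob, an upright cylinder 26 mm across and 36 mm tall (75 to 111 mm above the table), on the end of a flat steel arm (12 mm wide, 65 to 73 mm above the table), 90 mm from the pivot. Moves with the lever.
- lever_pivot (a point): Point on the lever's vertical turning axis at the height of the knob's centre (93 mm above the table); fixed to the chuck. Below it is the grey lever box: in the chuck's frame x -90 to 90 mm, y -305 to -170 mm, flat top 55 mm above the table.
- first_click (a point): Where the knob's centre stands at the first click (light hold); fixed to the chuck.
- second_stop (a point): Where the knob's centre stands at the second stop (full hold); fixed to the chuck.
- vblock: Bystander, leave alone: a dark steel V-block 45 x 40 x 38 mm standing on the free (+y) end of the chuck's top. Origin: on its underside.
- indicator: Bystander, leave alone: a dial indicator on a stand: blue base 50 x 60 x 55 mm, 240 mm tall, dial held out 60 mm along its x axis. Origin: on its underside.
- collet_a: Bystander, leave alone: a steel spring collet, 33 mm across, 50 mm tall, standing upright. Origin: on its underside.
- collet_b: Bystander, leave alone: a brass-coloured collet, 33 mm across, 50 mm tall, standing upright. Origin: on its underside.
- oil_can: Bystander, leave alone: a closed grey plastic oil bottle, 54 mm across, 120 mm tall, yellow cap. Origin: on its underside.
- spanner: Bystander, leave alone: a steel open spanner lying flat along its x axis. Origin: about mid-length, on its underside.
- chip_brush: Bystander, leave alone: a chip brush lying flat along its x axis. Origin: about mid-length, on its underside.

How it is judged:
On the way, in this order (a step that is already met when the one before it is completed fails the run):
1. the plate is flush and square against the back rail, the lever still off (x of plate in the frame of chuck between 0.0315 and 0.0365 m and angle between the x axis of plate and the x axis of chuck, either way round below 0.035 rad and z of plate in the frame of chuck between 0.057 and 0.063 m and value of joint lever below 0.2 rad), for 0.2 s.
2. the lever is at the second stop with the plate still flush (x of plate in the frame of chuck between 0.0315 and 0.0365 m and angle between the x axis of plate and the x axis of chuck, either way round below 0.035 rad and z of plate in the frame of chuck between 0.057 and 0.063 m and value of joint lever above 1.09 rad), for 0.2 s.
At the end, for the whole second after the job is handed in: The lever rests at the second stop (above 1.09 rad), and the plate lies still and flat on the chuck (underside within 3 mm of its top), its edge within 2.5 mm of the back rail and square to it within 2 degrees (all of step 2 and velocity of joint lever between -0.05 and 0.05 rad/s and linear speed of plate below 0.01 m/s); the robot touches nothing.
It fails at once if the plate is lifted, tipped or pushed off the chuck (more than 6 mm up or down) (z of plate in the frame of chuck above 0.066 m or z of plate in the frame of chuck below 0.054 m).
It fails at once if the lever is moved from off before the plate is seated, or the plate leaves the rail afterwards (value of joint lever above 0.3 rad and x of plate in the frame of chuck below 0.029 m).
It fails at once if a bystander is disturbed (moved more than 20 mm) (distance of any of vblock, indicator, collet_a, collet_b, oil_can, spanner, chip_brush from where it was at the start of the episode above 0.02 m).
It also fails if it takes over 58 s, if anything falls off the work surface, if the arm or the gripper's body presses on something with over 40 N, if the wrist force passes 120 N, or if a joint passes its speed limit or range.

## Working session

There is one attempt and no reset: what is moved stays moved. The work goes in short steps, each a Python script; the robot and the scene stay as the last script left them, time stands still between calls to the robot, and variables do not carry over. Pictures are saved under pics/ and viewed, and the job is handed in when it is done.

```bash
ls; mkdir -p pics
python3 - <<'E'
from cell import bot
import cv2
for n in("side","top"):
    im=bot.camera(n); cv2.imwrite(f"pics/{n}0.png",im[:,:,::-1])
    c=bot.calibration(n);print(n,c['mtx'].tolist(),c['extrinsics'].round(4).tolist())
    for t in("chuck","plate","lever_knob","vblock","indicator","oil_can"):
        print(t,[(r['bbox'],round(r['confidence'],2)) for r in bot.search_frame(n,t)][:2])
print(bot.read_clock(),bot.read_tool_rot())
E
```

```text
pics
side [[425.1329495712024, 0.0, 316.88992711060575], [0.0, 425.1329495712024, 196.50847707599382], [0.0, 0.0, 1.0]] [[0.9418, -0.3361, 0.0022, -0.4668], [-0.2166, -0.612, -0.7606, 0.1859], [0.257, 0.7159, -0.6492, 1.1072], [0.0, 0.0, 0.0, 1.0]]
chuck [([269.2, 149.7, 137.2, 128.3], 0.91)]
plate []
lever_knob [([368.3, 222.5, 22.2, 31.5], 0.71), ([348.8, 338.1, 16.7, 21.9], 0.69)]
vblock [([291.6, 147.0, 20.7, 17.8], 0.58)]
indicator [([251.9, 84.0, 29.5, 65.0], 0.77)]
oil_can [([394.0, 322.8, 30.5, 47.2], 0.82), ([291.6, 146.3, 20.1, 20.8], 0.54)]
top [[361.5073285186954, 0.0, 316.1448765330541], [0.0, 361.5073285186954, 191.52046354918255], [0.0, 0.0, 1.0]] [[-0.0213, -0.9998, 0.0026, 0.0152], [-0.9914, 0.0208, -0.1295, 0.5262], [0.1294, -0.0054, -0.9916, 1.1905], [0.0, 0.0, 0.0, 1.0]]
chuck [([238.2, 144.8, 149.4, 85.1], 0.71)]
plate [([295.5, 164.0, 40.9, 33.5], 0.76)]
lever_knob [([357.0, 152.5, 28.4, 28.1], 0.71)]
vblock [([242.2, 185.9, 15.1, 15.0], 0.74)]
indicator [([146.0, 188.5, 42.4, 38.0], 0.85)]
oil_can [([442.6, 179.2, 26.5, 12.2], 0.81)]
0.7 [-0.60245106  0.60245816  0.37020831 -0.37019279]
```

Run:
```python
import cv2
t=cv2.imread("pics/top0.png")[130:250,220:400]; cv2.imwrite("pics/topc.png",cv2.resize(t,None,fx=4.4,fy=4.4,interpolation=cv2.INTER_CUBIC))
t=cv2.imread("pics/side0.png")[130:290,240:420]; cv2.imwrite("pics/sidec.png",cv2.resize(t,None,fx=3.7,fy=3.7,interpolation=cv2.INTER_CUBIC))
```

```text
(no output)
```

View pics/top0.png

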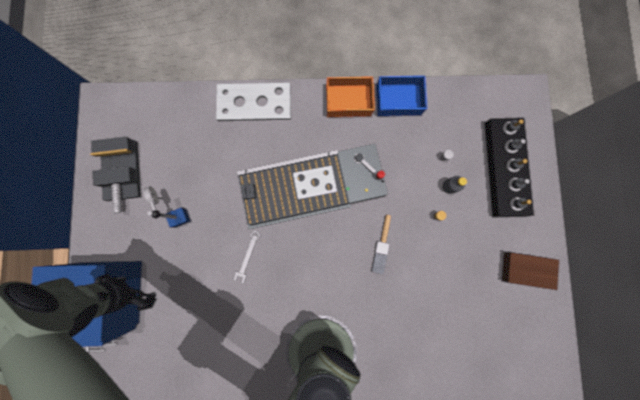

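View pics/topc.png

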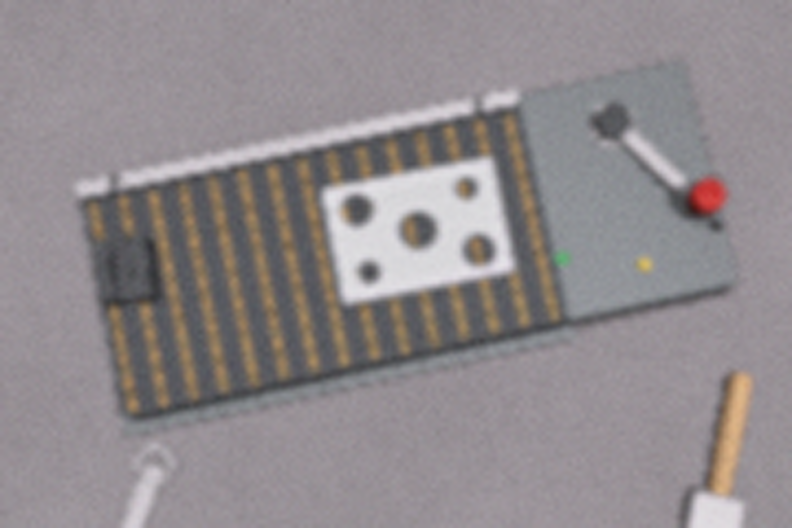

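View pics/sidec.png

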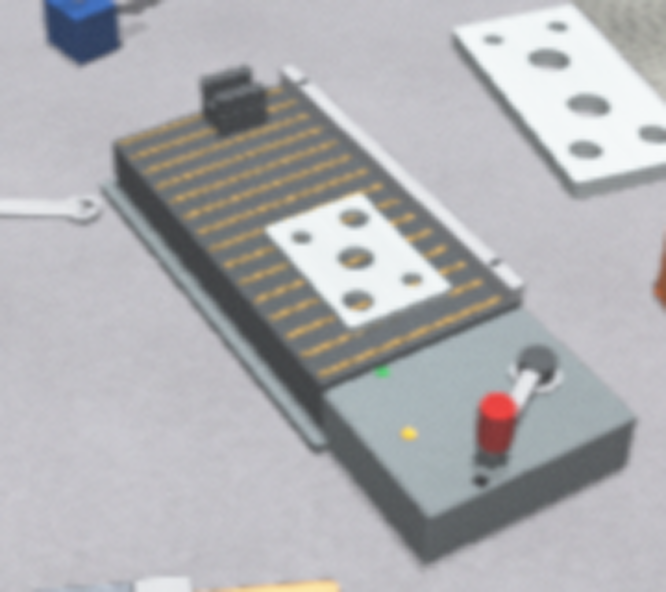

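View pics/side0.png

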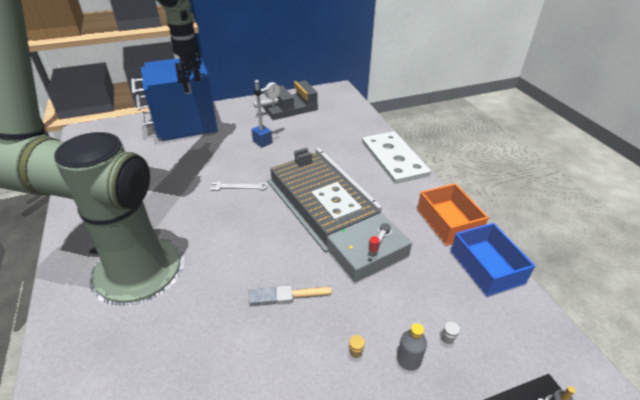

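The top view shows the plate as a white rectangle around px (315,182), short of the rail. The rail runs from (238,172) to (338,152), the red knob is at about (380,174), and the lever is at the black dot. Next I'll fit the poses from the corners seen in both views.

```bash
cat > h.py <<'E'
import numpy as np, cv2
from scipy.optimize import least_squares
from cell import bot
def proj(n,P):
    c=bot.calibration(n); P=np.atleast_2d(P); q=P@c['extrinsics'][:3,:3].T+c['extrinsics'][:3,3]
    p=q@c['mtx'].T; return p[:,:2]/p[:,2:]
def unpx(n,uv,z):
    c=bot.calibration(n);R=c['extrinsics'][:3,:3];t=c['extrinsics'][:3,3]
    d=R.T@np.linalg.inv(c['mtx'])@[*uv,1];o=-R.T@t
    return o+d*(z-o[2])/d[2]
def T(p,L):
    L=np.atleast_2d(L);c,s=np.cos(p[2]),np.sin(p[2])
    return np.c_[p[0]+c*L[:,0]-s*L[:,1],p[1]+s*L[:,0]+c*L[:,1],L[:,2]]
def cr(n,c):
    c=np.array(c,float); return (c+.5)/4.4-.5+[220,130] if n=="top" else (c+.5)/3.7-.5+[240,130]
def fit(obs,p0):
    f=lambda p:np.concatenate([(proj(n,T(p,l))[0]-px) for n,px,l in obs])
    r=least_squares(f,p0,loss='soft_l1'); return r.x,r.fun.reshape(-1,2)
E
python3 - <<'E'
from h import *
O=[("top",(130,415),(-.09,.17,.06)),("top",(565,322),(-.09,-.17,.06)),("top",(735,288),(-.09,-.305,.055)),("top",(685,62),(.09,-.305,.055)),
("top",(77,184),(.09,.17,.076)),("top",(520,92),(.09,-.17,.076)),
("side",(115,147),(-.09,.17,.06)),("side",(322,387),(-.09,-.17,.06)),("side",(428,515),(-.09,-.305,.055)),("side",(633,420),(.09,-.305,.055))]
p,r=fit([(n,cr(n,c),l) for n,c,l in O],[.55,0,.2]);print(p,r.round(1).tolist())
Q=[("top",(322,187),(.044,.065,.07)),("top",(490,155),(.044,-.065,.07)),("top",(515,270),(-.044,-.065,.07)),("top",(343,303),(-.044,.065,.07)),
("side",(362,195),(.044,.065,.07)),("side",(450,287),(.044,-.065,.07)),("side",(350,326),(-.044,-.065,.07)),("side",(266,228),(-.044,.065,.07))]
q,r=fit([(n,cr(n,c),l) for n,c,l in Q],[.55,0,.2]);print(q,r.round(1).tolist())
c,s=np.cos(p[2]),np.sin(p[2]);R=np.array([[c,s],[-s,c]])
L=lambda w:(R@(np.array(w)[:2]-p[:2])).round(4)
print("plate in chuck",L(q),q[2]-p[2])
for nm,cpt,z in(("knobtop",(708,192),.111),("pivot",(610,121),.08),("green",(562,258),.055),("yellow",(645,264),.055),("black",(716,225),.055)):
    w=unpx("top",cr("top",cpt),z);print(nm,w.round(4),L(w))
for nm,cpt,z in(("knobtop",(498,404),.111),("pivot",(538,360),.08),("green",(382,372),.055),("yellow",(409,433),.055),("black",(481,481),.055)):
    w=unpx("side",cr("side",cpt),z);print(nm,w.round(4),L(w))
for n in("top","side"):
  for t in("vblock","indicator"):print(n,t,)
print("vb",unpx("top",(249.5,193),.098), L(unpx("top",(249.5,193),.098)))
E
```

```text
[0.53930567 0.08038693 0.18902942] [[-1.4, 0.5], [1.0, 0.1], [1.7, -0.4], [0.7, -0.6], [-0.4, -0.8], [-0.3, -0.9], [-1.2, -1.9], [-1.1, -0.1], [-0.8, 1.1], [1.2, -0.6]]
[0.55548883 0.00850575 0.16681813] [[0.1, 0.0], [0.4, 0.1], [-0.1, -0.2], [0.1, -0.4], [-0.4, -0.4], [0.1, 0.1], [0.0, 0.1], [-0.3, -0.2]]
plate in chuck [ 0.0024 -0.0736] -0.022211285782390983
knobtop [ 0.5709 -0.2026  0.111 ] [-0.0221 -0.2838]
pivot [ 0.632  -0.1372  0.08  ] [ 0.0502 -0.2311]
green [ 0.5325 -0.1001  0.055 ] [-0.0406 -0.176 ]
yellow [ 0.5266 -0.1628  0.055 ] [-0.0582 -0.2365]
black [ 0.5553 -0.218   0.055 ] [-0.0403 -0.2961]
knobtop [ 0.5707 -0.2046  0.111 ] [-0.0228 -0.2858]
pivot [ 0.6313 -0.149   0.08  ] [ 0.0473 -0.2426]
green [ 0.5334 -0.1005  0.055 ] [-0.0398 -0.1766]
yellow [ 0.5284 -0.162   0.055 ] [-0.0562 -0.236 ]
black [ 0.557  -0.2185  0.055 ] [-0.0388 -0.2969]
top vblock
top indicator
side vblock
side indicator
vb [0.51776095 0.21811662 0.098     ] [0.0047 0.1393]
```

```bash
cat >> h.py <<'E'
def overlay(n,p,q,src,out,box,s):
    x0,y0,x1,y1=box
    im=cv2.resize(cv2.imread(src)[y0:y1,x0:x1],None,fx=s,fy=s,interpolation=cv2.INTER_CUBIC)
    def poly(pp,L,col):
        a=(proj(n,T(pp,L))+.5-[x0,y0])*s-.5
        cv2.polylines(im,[np.round(a).astype(int)],True,col,1,cv2.LINE_AA)
    rect=lambda a,b,c,d,z:[(a,c,z),(b,c,z),(b,d,z),(a,d,z)]
    poly(p,rect(-.09,.09,-.17,.17,.06),(0,255,255)); poly(p,rect(.078,.09,-.17,.17,.076),(255,0,255))
    poly(p,rect(-.09,.09,-.305,-.17,.055),(0,255,0)); poly(p,rect(-.09,.09,-.17,.17,.0),(255,255,0))
    poly(q,rect(-.044,.044,-.065,.065,.07),(0,0,255))
    cv2.imwrite(out,im)
E
python3 - <<'E'
from h import *
p=[0.53930567,0.08038693,0.18902942];q=[0.55548883,0.00850575,0.16681813]
overlay("top",p,q,"pics/top0.png","pics/ot.png",(220,130,400,250),4.4)
overlay("side",p,q,"pics/side0.png","pics/os.png",(240,130,420,290),3.7)
E
```

```text
(no output)
```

View pics/ot.png

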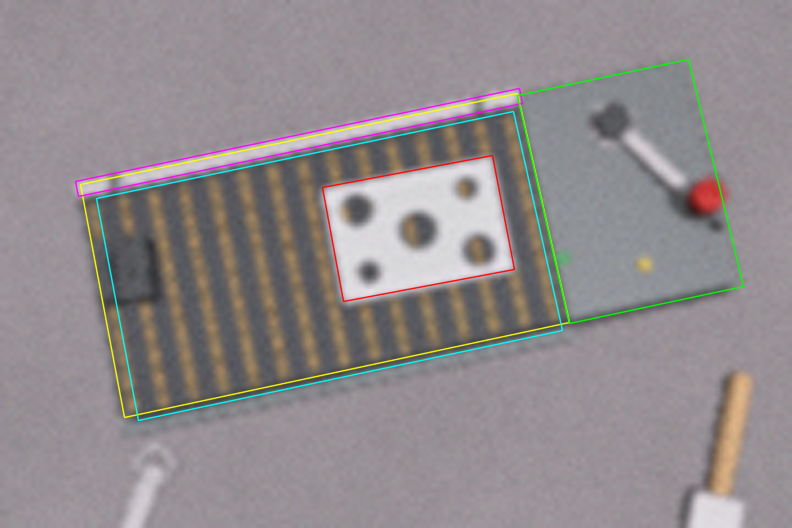

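View pics/os.png

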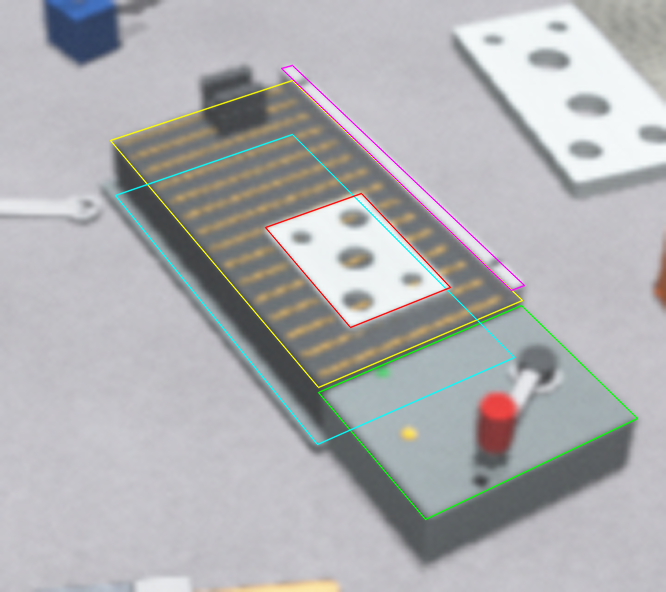

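The overlay agrees to about 1 px. The rail seems about 2 mm nearer than the model, so I'll refine the rail line and then check IK and tool orientation.

Run:
```python
from h import *
im=cv2.imread("pics/top0.png").astype(float).mean(2)
p=np.array([0.53930567,0.08038693,0.18902942]);W=[]
for y in np.arange(-.15,.13,.01):
    xs=np.arange(.06,.108,.0005)
    a=proj("top",T(p,np.c_[xs,np.full_like(xs,y),np.full_like(xs,.076)])).astype(np.float32)
    v=cv2.remap(im.astype(np.float32),a[None,:,0],a[None,:,1],cv2.INTER_LINEAR)[0]
    lo=v[:8].min(); i=v.argmax(); 
    h=(v[i]+lo)/2; j=i
    while v[j]>h:j-=1
    W.append((y,xs[i],xs[j]))
W=np.array(W);ok=np.abs(W[:,2]-np.median(W[:,2]))<.004;W=W[ok]
print(len(W),np.polyfit(W[:,0],W[:,1],1),np.polyfit(W[:,0],W[:,2],1),np.median(W,0))
def R(psi,s=1):
    x=s*np.array([-np.sin(psi),np.cos(psi),0]);y=np.array([0,0,-1.]);return np.c_[x,y,np.cross(x,y)]
from scipy.spatial.transform import Rotation as Ro
q=bot.read_tool_rot();print(Ro.from_quat(q,scalar_first=True).as_matrix().round(2).tolist())
for s in(1,-1):
    o=Ro.from_matrix(R(.185,s)).as_quat(scalar_first=True)
    for L in((-.066,-.074,.15),(-.03,-.336,.15),(-.03,-.21,.08)):
        w=T(p,L)[0]; j=bot.solve_ik(w,o);print(s,w.round(3),None if j is None else np.round(j,2))
```

```text
29 [-0.01605911  0.0842532 ] [-0.00625616  0.07773054] [-0.01   0.084  0.078]
[[0.45, 0.0, -0.89], [0.89, 0.0, 0.45], [0.0, -1.0, -0.0]]
1 [ 0.488 -0.005  0.15 ] [-0.16  0.29 -0.47  0.81  0.   -0.35]
1 [ 0.573 -0.255  0.15 ] [-0.54  0.53 -0.09  0.95  0.   -0.72]
1 [ 0.549 -0.132  0.08 ] [-0.37  0.5  -0.35  0.72  0.   -0.55]
-1 [ 0.488 -0.005  0.15 ] [-0.16  0.29 -0.47  0.81  0.    2.8 ]
-1 [ 0.573 -0.255  0.15 ] [-0.54  0.53 -0.09  0.95  0.    2.42]
-1 [ 0.549 -0.132  0.08 ] [-0.37  0.5  -0.35  0.72  0.    2.59]
```

```bash
cat >> h.py <<'E'
from scipy.spatial.transform import Rotation as Ro
P=np.array([0.5393,0.0804,0.196])
# keep the rail midpoint where it was fitted (angle refined)
def C(L,psi=P[2]): return T(P,L)[0]
def Q(psi=P[2]):
    x=np.array([-np.sin(psi),np.cos(psi),0]);y=np.array([0,0,-1.])
    return Ro.from_matrix(np.c_[x,y,np.cross(x,y)]).as_quat(scalar_first=True)
def loc(w): 
    c,s=np.cos(P[2]),np.sin(P[2]); d=np.array(w)[:2]-P[:2]; return np.array([c*d[0]+s*d[1],-s*d[0]+c*d[1]])
def snap(n):
    for c in("top","side"): cv2.imwrite(f"pics/{c}{n}.png",bot.camera(c)[:,:,::-1])
E
python3 - <<'E'
from h import *
print(unpx("top",(177,215),.05),loc([.5555,.0085]))
bot.move_linear([.25,.45,.36],speed=.2)
bot.move_pose(C((-.068,-.0735,.25)),Q())
bot.move_linear(C((-.068,-.0735,.085)),speed=.15)
print(bot.read_ft_force().round(2))
t=bot.move_linear(C((-.068,-.0735,.040)),speed=.02,until_force=3)
z=bot.read_position();print(t,z,loc(z),bot.read_ft_force().round(2),bot.read_clock(),bot.read_gripper_width())
bot.move_linear(C((-.068,-.0735,z[2]+.004)),speed=.05)
print(bot.read_ft_force().round(2))
snap(1)
E
```

```text
[0.45558762 0.4665615  0.05      ] [ 0.00188748 -0.07367827]
[ 0.71 -0.12  0.52]
True [ 0.4869255  -0.00492652  0.04684845] [-0.06798883 -0.07349301] [-1.    0.19  5.64] 6.3667 1.0031264149173256
[-0.36  0.03 -0.79]
```

Run:
```python
import cv2
a=cv2.resize(cv2.imread("pics/top1.png")[130:250,220:400],None,fx=2.2,fy=2.2);b=cv2.resize(cv2.imread("pics/side1.png")[130:250,240:420],None,fx=2.2,fy=2.2)
cv2.imwrite("pics/c1.png",cv2.hconcat([a,b]))
```

```text
(no output)
```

View pics/c1.png

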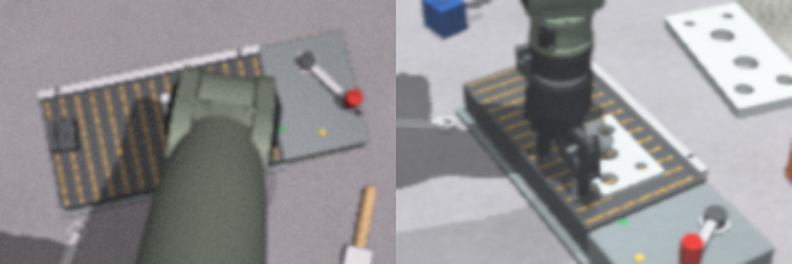

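The side view shows both open fingers standing on the chuck just behind the plate's near edge, and the lever is untouched. Pushing now.

Run:
```python
from h import *
z=bot.read_position()[2]
print(z,bot.read_ft_force().round(2))
t=bot.move_linear(C((-.034,-.0735,z)),speed=.04,until_force=14)
w=bot.read_position();print(t,loc(w),w[2],bot.read_ft_force().round(2),bot.read_moment().round(2))
if not t:
    t=bot.move_linear(C((-.010,-.0735,z)),speed=.025,until_force=14)
    w=bot.read_position();print(t,loc(w),w[2],bot.read_ft_force().round(2),bot.read_moment().round(2),bot.read_clock())
snap(2)
import cv2
a=cv2.resize(cv2.imread("pics/top2.png")[130:250,220:400],None,fx=2.2,fy=2.2);b=cv2.resize(cv2.imread("pics/side2.png")[130:250,240:420],None,fx=2.2,fy=2.2)
cv2.imwrite("pics/c2.png",cv2.hconcat([a,b]))
```

```text
0.050787973960035995 [ 0.82 -0.31  0.32]
False [-0.03367057 -0.07352281] 0.050885654105258235 [-0.65  0.06  1.15] [-0.02 -0.01 -0.04]
True [-0.02021077 -0.07309237] 0.04960882177413406 [ 0.3   0.74 -0.88] [-0.04  0.04  0.  ] 8.4167
```

View pics/c2.png

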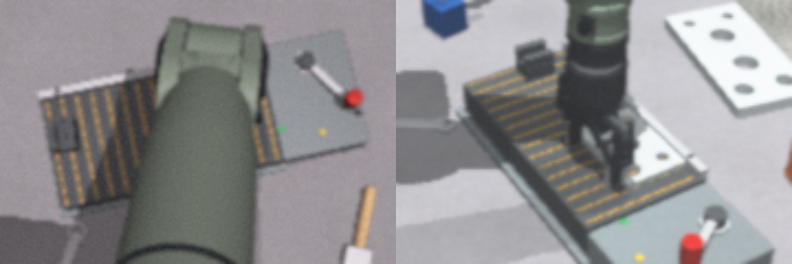

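Run:
```python
from h import *
z=.0506
for k in range(2):
    t=bot.move_linear(C((-.010,-.0735,z)),speed=.02,until_force=20)
    w=bot.read_position();print(t,loc(w),w[2],bot.read_ft_force().round(2),bot.read_moment().round(2))
bot.wait(.3)
bot.move_linear(C((-.058,-.0735,z)),speed=.08)
bot.move_linear(C((-.10,-.0735,.2)),speed=.25)
bot.move_pose(C((-.16,-.22,.25)),Q())
snap(3);print(bot.read_clock())
a=cv2.imread("pics/top3.png")[130:250,220:400]; cv2.imwrite("pics/c3.png",cv2.resize(a,None,fx=4.4,fy=4.4,interpolation=cv2.INTER_CUBIC))
b=cv2.imread("pics/side3.png")[130:290,240:420];cv2.imwrite("pics/d3.png",cv2.resize(b,None,fx=3.7,fy=3.7,interpolation=cv2.INTER_CUBIC))
```

```text
True [-0.02050871 -0.072618  ] 0.048539432784984814 [ 1.08 -0.25 -0.29] [ 0.03 -0.05  0.  ]
True [-0.02084922 -0.0723485 ] 0.0480073071501049 [0.09 0.7  0.4 ] [ 0.05 -0.07 -0.01]
11.9167
```

View pics/c3.png

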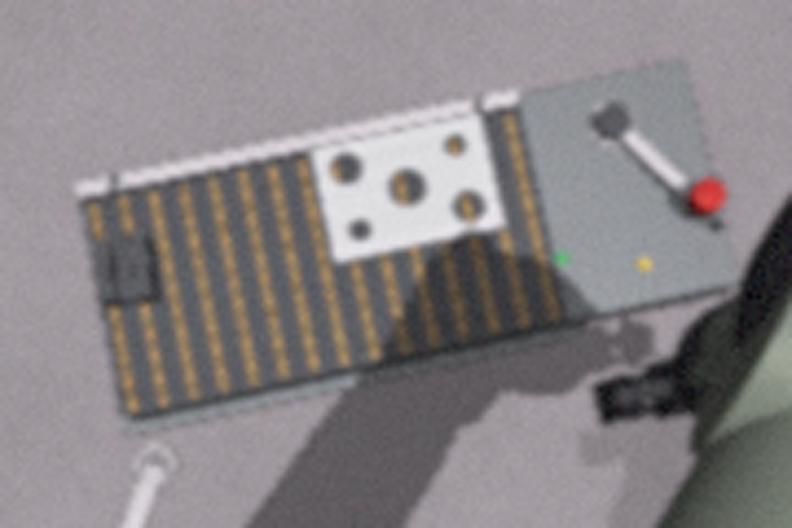

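View pics/d3.png

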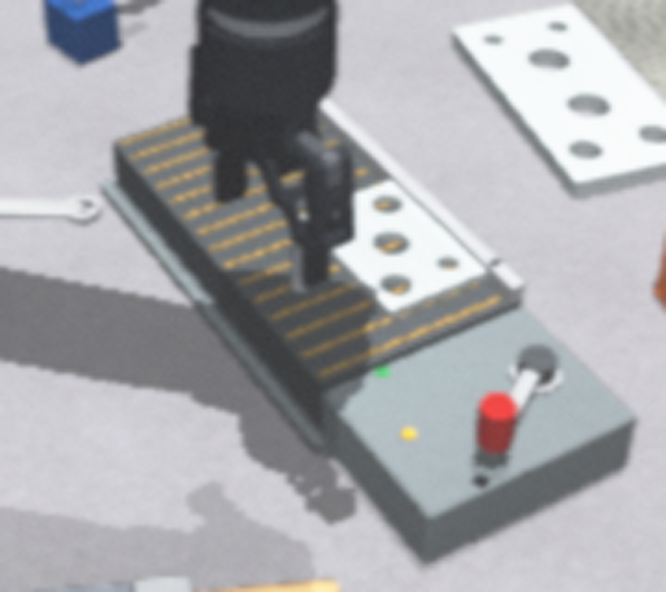

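The plate now touches the rail, with its near edge from (336,263) to (506,227) in the crop. I'll measure it by its near corners, then work the lever.

Run:
```python
from h import *
Qo=[("top",(313,150),(.044,.065,.07)),("top",(506,227),(-.044,-.065,.07)),("top",(336,263),(-.044,.065,.07)),("top",(482,115),(.044,-.065,.07)),("side",(391,309),(-.044,-.065,.07)),("side",(488,271),(.044,-.065,.07))]
q,r=fit([(n,cr(n,c),l) for n,c,l in Qo],[.58,0,.2]);print(q,loc(q),q[2]-.196,q[2]-.19,r.round(1).tolist())
# rail inner edge to plate near edge, both measured in the top image along chuck x
im=cv2.imread("pics/top3.png").astype(np.float32).mean(2)
out=[]
for y in np.arange(-.125,-.03,.01):
    xs=np.arange(-.04,.02,.0005)
    a=proj("top",T(P,np.c_[xs,np.full_like(xs,y),np.full_like(xs,.07)])).astype(np.float32)
    v=cv2.remap(im,a[None,:,0],a[None,:,1],cv2.INTER_LINEAR)[0]
    lo,hi=v[:10].mean(),np.percentile(v,95); i=np.argmax(v>(lo+hi)/2); out.append((y,xs[i]))
out=np.array(out);print(out[:,1]);print(np.polyfit(out[:,0],out[:,1],1), np.median(out[:,1]))
out=[]
for y in list(np.arange(-.0,.12,.01)):
    xs=np.arange(.06,.1,.0005)
    a=proj("top",T(P,np.c_[xs,np.full_like(xs,y),np.full_like(xs,.076)])).astype(np.float32)
    v=cv2.remap(im,a[None,:,0],a[None,:,1],cv2.INTER_LINEAR)[0]
    i=np.argmax(v>(v[:8].min()+v.max())/2); out.append((y,xs[i]))
out=np.array(out);print(np.polyfit(out[:,0],out[:,1],1),np.median(out[:,1]))
```

```text
[0.58672939 0.01454093 0.19569534] [ 0.03369539 -0.07383485] -0.00030466022181876995 0.005695339778181235 [[-0.1, -0.2], [0.1, -0.4], [0.2, -0.2], [-0.3, -0.5], [-0.4, 0.7], [-0.6, 0.1]]
[-0.0115 -0.0105 -0.0095 -0.0115 -0.0115 -0.0115 -0.011  -0.0105 -0.01
 -0.0105]
[ 0.00545455 -0.01036364] -0.010749999999999975
[0.0041958  0.07810256] 0.07850000000000001
```

Plate seated: x = 0.0337 and square to within 0.006 rad, so the plate is done. Next is the lever.

Run:
```python
from h import *
k=loc([.5708,-.2036]);g=loc([.533,-.1003]);y=loc([.5275,-.1624]);b=loc([.556,-.2182]);print(k,g,y,b)
# pivot: from dots (circle of radius r at 0,.58,1.15) and knob
f=lambda v:np.concatenate([[v[0]-v[2]*np.cos(v[3]+a)-m[0], v[1]+v[2]*np.sin(v[3]+a)-m[1]] for a,m in((0,b),(.58,y),(1.15,g))]+[[v[0]-.09*np.cos(v[3])-k[0],v[1]+.09*np.sin(v[3])-k[1]]])
r=least_squares(f,[.05,-.237,.1,-.575]);print(r.x,r.fun.round(4));v=r.x
for a in(0,.58,1.15):print(a,v[0]-.09*np.cos(v[3]+a),v[1]+.09*np.sin(v[3]+a))
bot.set_gripper(0)
bot.move_pose(C((-.03,-.345,.2)),Q())
bot.move_linear(C((-.03,-.345,.081)),speed=.15)
snap(4);print(bot.read_clock())
a=cv2.resize(cv2.imread("pics/top4.png")[130:250,260:440],None,fx=2.2,fy=2.2);b=cv2.resize(cv2.imread("pics/side4.png")[170:290,300:480],None,fx=2.2,fy=2.2)
cv2.imwrite("pics/c4.png",cv2.hconcat([a,b]))
```

```text
[-0.0244114  -0.28469691] [-0.04137025 -0.1760133 ] [-0.05885876 -0.23585319] [-0.04177135 -0.29613511]
[ 0.05119311 -0.23622791  0.11035745 -0.57336597] [ 0.0003  0.     -0.0003  0.0004  0.0001 -0.     -0.     -0.0004]
0 -0.024414070574495884 -0.28504956031710066
0.58 -0.03880490610421893 -0.23563085005337128
1.15 -0.02425411532212913 -0.187159428679668
14.5
```

View pics/c4.png

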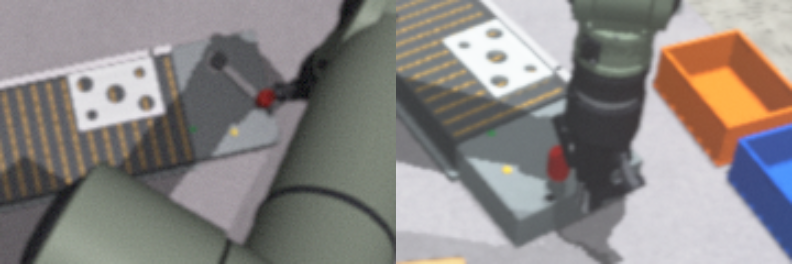

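The shut fingers sit just outside (-y of) the knob, and the lever fit residual is under 0.5 mm. I'll touch the knob first to get the finger offset, then push through.

Run:
```python
from h import *
z=.081
t=bot.move_linear(C((-.027,-.298,z)),speed=.03,until_force=2.5)
w=loc(bot.read_position());off=w[1]+.285
print(t,w,"offset",off,bot.read_ft_force().round(2))
if t and -.036<off<-.016:
    # through the first click, following the arc
    t=bot.move_linear(C((-.037,-.236+off,z)),speed=.05,until_force=35);w=loc(bot.read_position());print(t,w)
    t=bot.move_linear(C((-.028,-.187+off+.001,z)),speed=.05,until_force=35);w=loc(bot.read_position());print(t,w,w[1]-off,bot.read_ft_force().round(2))
    bot.wait(.2)
snap(5);print(bot.read_clock())
a=cv2.resize(cv2.imread("pics/top5.png")[130:250,260:440],None,fx=2.2,fy=2.2);b=cv2.resize(cv2.imread("pics/side5.png")[170:290,300:480],None,fx=2.2,fy=2.2)
cv2.imwrite("pics/c5.png",cv2.hconcat([a,b]))
```

```text
True [-0.02833561 -0.3119202 ] offset -0.02692019864867945 [-0.16 -1.76  0.71]
False [-0.03680609 -0.26289198]
False [-0.02824579 -0.21463899] -0.18771879530601632 [-1.25 -5.58 -2.01]
18.1583
```

View pics/c5.png

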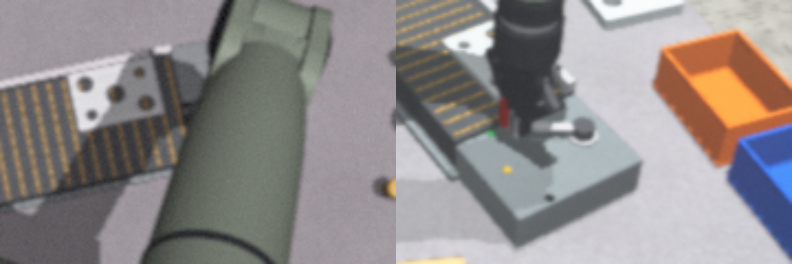

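Run:
```python
from h import *
z=.081
t=bot.move_linear(C((-.026,-.207,z)),speed=.02,until_force=18);w=loc(bot.read_position());print(t,w,w[1]+.02692,bot.read_ft_force().round(2))
bot.wait(.3)
bot.move_linear(C((-.030,-.26,z)),speed=.1)
bot.move_linear(C((-.05,-.30,.22)),speed=.25)
bot.move_pose(C((-.20,-.30,.25)),Q())
snap(6);print(bot.read_clock(),bot.read_ft_force().round(2))
a=cv2.imread("pics/top6.png")[130:250,220:400]; cv2.imwrite("pics/c6.png",cv2.resize(a,None,fx=4.4,fy=4.4,interpolation=cv2.INTER_CUBIC))
b=cv2.imread("pics/side6.png");cv2.imwrite("pics/d6.png",b)
```

```text
True [-0.02849789 -0.2151095 ] -0.18818950304939583 [ 0.4  -3.79  1.91]
20.8833 [ 0.77 -0.51 -0.03]
```

View pics/c6.png

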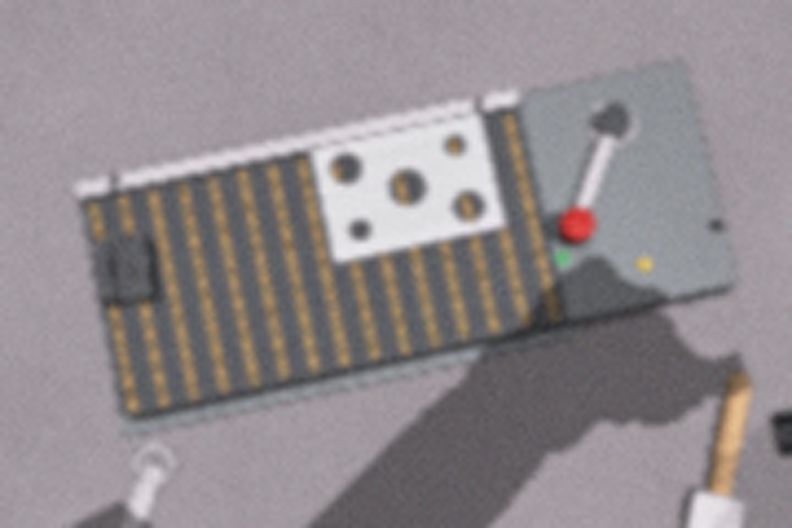

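View pics/d6.png

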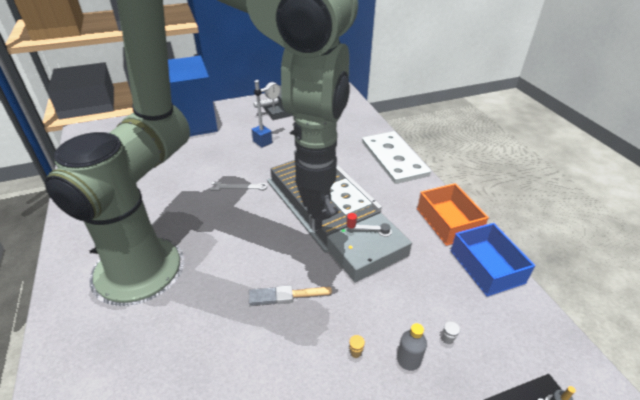

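The knob sits at the green dot, at crop px (577,224). The plate's corners are unchanged and the bystanders are where they were. I'll check the angle numerically, then hand in.

Run:
```python
from h import *
w=unpx("top",cr("top",(577,222)),.111);l=loc(w);d=l-[.0512,-.2362]
a=np.arctan2(d[1],-d[0])+.5734;print(l,np.linalg.norm(d),a)
dd=cv2.absdiff(cv2.imread("pics/top3.png"),cv2.imread("pics/top6.png"))[150:200,285:340]
print("plate area diff",dd.mean(),dd.max())
if a>1.08: bot.close_job();print("closed")
```

```text
[-0.02509776 -0.18571239] 0.09148960182133582 1.1579688685658134
plate area diff 7.958181818181818 70
the job is handed in; nothing more can be done
closed
```

I seated the plate against the back rail, pushed the lever to the second stop, backed the gripper clear and handed the job in. The clock read about 21 s. The system reports no verdict, so the results below are my own measurements.

- **Plate:** I pushed it with both open fingertips about 4 mm above the chuck top, until they pressed it firmly against the rail. Afterwards it measured x ≈ 0.0337 m (target 0.0315–0.0365), square to within about 0.006 rad, with the lever still at off.
- **Lever:** I pushed the knob with the shut fingers through the first click to the hard stop. In the last picture the knob is at the green dot, at about 1.16 rad (1.09 needed).
- **Last checks:** The plate's corners looked unchanged after the lever push, and the bystanders I could see had not moved. I judged both by eye; the V-block was hidden in the side view but in place from above.
- **Disagreements:**
  - My first fit of the chuck's corners was off by up to 2 pixels, so I corrected its angle from the rail line.
  - The before-and-after image difference over the plate averaged 8 grey levels, with a peak of 70. I put this down to image noise and moving shadows, but did not look into it.

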